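# Swap the heat sink at the back of the parts bay

### The job

I need the finned heat sink from the back of the parts bay: first clear the capacitor can and the white box in front of it into the side tray, standing up, then take the finned heat sink out and set it down in the cradle, flat between the four corner stops. After that put the plain heat sink from the side tray in its place, flat on the dark pad at the back of the bay and lined up with it, and stand the can and the box back exactly where each one stood. Set everything down gently, tip nothing over, and leave the little blue trimmer in the bay and the reel of copper wire in the tray where they are.

Things in the scene. Friction and masses are not known exactly. Their poses are not given: they have to be found in the camera images.
- can: Capacitor can: upright aluminium cylinder, diameter 46 mm, height 100 mm, black band near the top, black disc on the top; 0.12 to 0.24 kg. Origin: centre of its underside; z up. Starts on the bay floor in front of the finned heat sink (the can and the white box stand side by side, either way round, centres about 96 mm apart).
- box: White film-capacitor box: upright square block 46 x 46 mm, height 100 mm, grey foot band, two brass tabs on top; 0.14 to 0.28 kg. Origin: centre of its underside; z up, x and y square to its sides, which are nearly parallel to the bay's sides. Starts on the bay floor beside the can.
- finned: Low finned aluminium heat sink: 40 mm (own x) x 100 mm (own y, along the six fins) x 28 mm high; 0.13 to 0.25 kg; firm to grip across its 40 mm. Origin: centre of its underside. Starts flat on the dark pad at the back of the bay, own y nearly along the bay's y; the tall can and box stand about 10 mm in front of it and leave the gripper no room until they are gone.
- plain: Tall plain aluminium block heat sink, no fins: 40 mm (own x) x 100 mm (own y) x 56 mm high, plus two flat black transistors and two screw heads 3 mm high on top; 0.22 to 0.45 kg. Origin: centre of its underside. Starts in the rear half of the side tray, about 50 mm behind (+x) the tray's centre, own y roughly along the tray's y.
- bay: Parts bay of grey sheet metal, fixed: 190 mm (own x) x 210 mm (own y), floor 4 mm thick, walls 35 mm high and 4 mm thick left, right and at the back (+x); open at the front (-x) and above. Origin: centre of the underside. A dark pad, 50 x 110 mm, flush with the floor, marks the rear place: its centre is at x = +40 mm, y = 0 in the bay's frame, 51 mm from the back wall.
- tray: Side tray of grey plastic, fixed: 210 mm (own x) x 226 mm (own y), floor 3 mm thick, rim 3 mm thick and 10 mm high all round. Origin: centre of the underside. The plain heat sink is in its rear half (+x), the reel at the middle of its front edge; the can and the box find room near x = -40 mm, y = +70 and -70 mm in its frame.
- cradle: Cradle, fixed: plywood plate 110 mm (own x) x 160 mm (own y) x 6 mm thick with four black L-shaped corner stops 10 mm high on it. They leave a clear space of 52 mm (x) x 112 mm (y) about the centre, open along the middle 76 mm of the long sides. Origin: centre of the underside; the heat sink's long side goes along the cradle's y, on the plate's top 6 mm above the origin.
- trimmer: Small blue trimmer with a brass shaft, loose: 26 x 26 mm, 18 mm high, at the front edge of the bay floor, midway. Origin: centre of its underside. Not to be moved.
- reel: Small reel of copper wire, loose: diameter 30 mm, 16 mm high, at the middle of the side tray's front edge. Origin: centre of its underside. Not to be moved.

How it is judged:
By the outcome, as a careful person would: the job done as asked, in the order asked, and still so for the second after the job is handed in, with the robot touching nothing.
It also fails if it takes over 144 s, if anything falls off the work surface, if the arm or the gripper's body presses on something with over 40 N, if the wrist force passes 120 N, or if a joint passes its speed limit or range.

### The arm

A 6-joint arm with a two-finger parallel gripper is mounted at the origin on the work surface. World frame = base frame: x ahead of the robot, y to its left, z up, the work surface at z = 0. Lengths are in mm, angles in rad, forces in N, time in s.
With the tool pointing down it reaches from about 350 to 775 mm from the base axis. Payload 7.3 kg.
Tool frame: the origin (TCP) lies on the mounting face of the last link; the fingertips stand 178 mm ahead of it and the grasp point (between the pads) lies 159 mm ahead of it; z points along the fingers, y is the line along which they close (so a half turn about z gives the same grasp; the last joint's range is limited). The gripper opens to 92 mm and grips with 3 to 60 N. Pads are 19 mm wide; open, the fingers measure 130 mm over their backs; the gripper's body (75 mm by 190 mm) begins 47 mm behind the grasp point.
Start: joints at [-0.146, 0.342, 1.524, -0, 1.275, -0.146], TCP at [525.003, 0.022, 404.741] pointing down, gripper open.
Joint ranges: [-2.53, 2.53], [-0.77, 2.02], [0.04, 2.7], [-1, 4.14], [0.28, 2.66], [-3.11, 3.11]. Speed limits (rad/s): [2.57, 2.57, 3.14, 3.14, 3.14, 3.14].

### API

Orientations are given as [roll, pitch, yaw] about the fixed x, y, z axes, in that order (R = Rz(yaw) Ry(pitch) Rx(roll)).
In Python, from plant import bot, camrig, workorder gives the robot as it stands (bot), with the cameras (camrig) and the job (workorder).
- The arm moves only by the shell command python3 shift.py 'ROWS'. ROWS is a JSON list that holds a single list of rows (three levels of brackets), with 1 to 5 rows, each of 5 numbers: the finger opening in mm, then dx, dy, dz in fractions of the full range, 1 being 400 mm, then a turn about the tool's z in fractions of the full range, 1 being 2 rad; each row is the pose to reach, as a shift and turn from the pose commanded when the command began, along the tool's axes at that moment; what a row does not reach only later rows make up. A row lasts 1/8 s, in which the tool goes at most 62.5 mm and 0.188 rad, less where a joint would pass 70% of its speed; a pose out of reach is approached as far as the arm can. The fingers move at their own pace and stop on an object; the grip force is fixed at half the most. Time passes only in rows, so rows that do not move let the fingers close. It prints the time, the measured TCP pose, the force, the opening and the grip force at its end. A shift or turn number past 1, either way, is cut back to 1. Input that does not fit is refused with a message, and nothing moves.
- bot.get_obs(): the state, without advancing time (a new reading comes with each control period).
- camrig.capture(name): name is "scene" or "side" or "wrist"; returns a dict with "color" (384x512x3 uint8, red, green, blue), "K" (3x3 intrinsics, pixels), "R" (3x3) and "t" (3): a world point X has camera coordinates R X + t. Camera axes: x right, y down, z forward; pixel columns grow to the right and rows downward; lengths in mm; the calibration is good to about 2 mm. A picture is of the moment at which its call begins. There is no depth.
- workorder.close_job(): hands the job in; it is judged then, once.
The state is a dict: "time": time; "joint_positions": joint angles; "dq": joint speeds; "tau": joint torques, N m; "tool_pos": TCP position; "tcp_rot": TCP orientation; "contact_force": force on the tool from outside, world axes, zero at the start; "moment": the same for the moment, N m; "grip_width": finger opening in mm; "finger_force": force on a finger pad.
Only numpy, scipy, OpenCV 4.12 (cv2) and the standard library are available. Lean on these libraries where they do the work, as an engineer would, in place of code of your own. Each camera call takes 0.05 s, during which the arm holds its last target. There are 200 camera calls.

## Working session

There is one attempt and no reset: what is moved stays moved. The work goes in short steps, Python scripts to look and compute and a shell command to move; the robot and the scene stay as the last step left them, time stands still between calls to the robot, and variables do not carry over. Pictures are saved under pics/ and viewed, at most 14 in all, crops included, and the job is handed in when it is done.

```bash
ls; mkdir -p pics; python3 - <<'E'
from plant import bot, camrig, workorder
import cv2,numpy as np
o=bot.get_obs();print(o['tool_pos'],o['tcp_rot'],o['time'])
for n in("scene","side","wrist"):
    c=camrig.capture(n);cv2.imwrite(f'pics/a_{n}.png',c['color'][:,:,::-1])
    np.savez(f'a_{n}.npz',**c);print(n,c['K'].tolist(),np.round(-c['R'].T@c['t']),np.round(c['R'],2).tolist())
a=cv2.imread('pics/a_scene.png')
cv2.imwrite('pics/a_scene2.png',cv2.resize(a,(800,600),interpolation=cv2.INTER_CUBIC))
a=cv2.imread('pics/a_side.png')
cv2.imwrite('pics/a_side2.png',cv2.resize(a,(800,600),interpolation=cv2.INTER_CUBIC))
E
```

```text
pics
plant.py
shift.py
[5.24863896e+02 3.90702459e-02 4.04045706e+02] [-3.14007398e+00 -2.34637902e-04  1.57077176e+00] 0.0
scene [[428.7496546216547, 0.0, 261.1281342692055], [0.0, 428.7496546216547, 188.85881449094614], [0.0, 0.0, 1.0]] [1118. -332.  791.] [[0.44, 0.9, 0.01], [0.65, -0.32, -0.69], [-0.62, 0.31, -0.73]]
side [[417.6030856995032, 0.0, 261.34703414558044], [0.0, 417.6030856995032, 197.13295800204054], [0.0, 0.0, 1.0]] [263. 657. 574.] [[-0.94, -0.34, 0.01], [-0.21, 0.56, -0.8], [0.26, -0.75, -0.6]]
wrist [[324.01770808761404, 0.0, 258.56696570113576], [0.0, 324.01770808761404, 193.23075243585708], [0.0, 0.0, 1.0]] [524.  71. 384.] [[1.0, -0.0, -0.0], [-0.0, -0.96, 0.26], [-0.0, -0.26, -0.96]]
```

View pics/a_scene2.png

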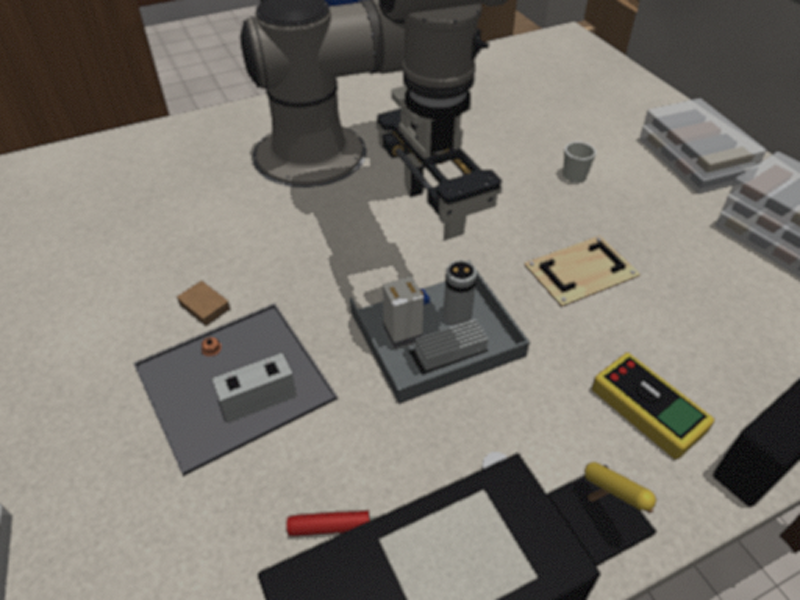

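View pics/a_side2.png

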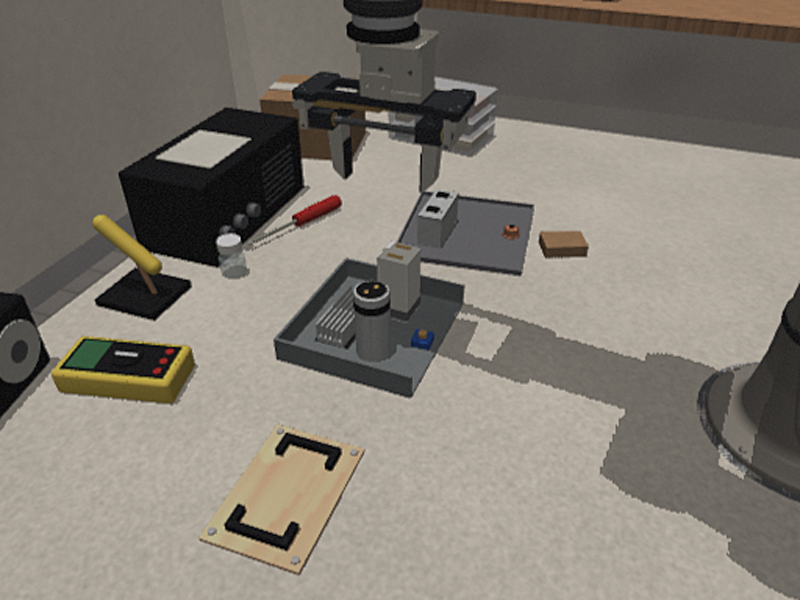

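View pics/a_wrist.png

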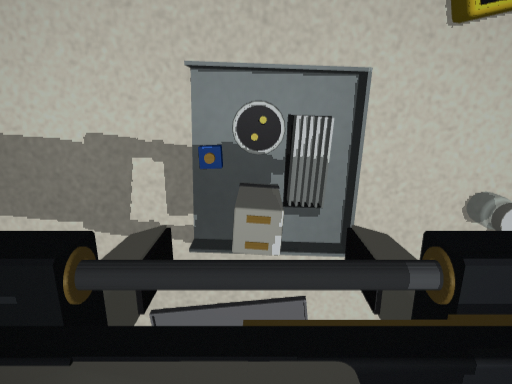

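The three views show the bay ahead with the can on the left and the box on the right. The tray is at −y and the cradle at +y. In the wrist view the can top is near (259,127), the box top near (258,230), the finned sink near (310,160), and the trimmer near (210,157). Next I'll get rough positions.

```bash
cat > h.py <<'E'
import numpy as np
def ray(c,u,v,z):
    d=c['R'].T@np.linalg.solve(c['K'],[u,v,1]);C=-c['R'].T@c['t']
    return C+d*(z-C[2])/d[2]
def proj(c,P):
    q=np.atleast_2d(P)@c['R'].T+c['t'];q=q@c['K'].T
    return q[:,:2]/q[:,2:]
E
python3 - <<'E'
from h import *
s=.64
A={n:np.load(f'a_{n}.npz') for n in('scene','side','wrist')}
f=lambda n,u,v,z,l,k=s:print(l,np.round(ray(A[n],u*k,v*k,z)))
for l,u,v in(('L',136,364),('F',274,307),('R',335,398),('B',185,472)):f('scene',u,v,8,'tray'+l)
f('scene',210,344,12,'reel');f('scene',233,383,60,'pl1');f('scene',271,369,60,'pl2')
for l,u,v in((280,426,'a'),(364,450,'b'),(298,571,'c'),(201,540,'d')) and ((('a'),280,426),('b',364,450),('c',298,571),('d',201,540)):f('side',u,v,6,'crad'+l)
for l,u,v,z in(('can',259,127,104),('boxtabs',258,232,104),('fin',310,162,32),('trim',210,157,20),('wallTL',187,64,39),('wTR',370,69,39),('wBR',347,254,39)):f('wrist',u,v,z,l,1)
E
```

```text
trayL [ 403. -419.    8.]
trayF [ 383. -201.    8.]
trayR [ 587. -180.    8.]
trayB [ 608. -396.    8.]
reel [ 417. -312.   12.]
pl1 [ 540. -303.   60.]
pl2 [ 540. -250.   60.]
crada [574. 214.   6.]
cradb [468. 213.   6.]
cradc [470. 369.   6.]
cradd [574. 373.   6.]
can [524.  53. 104.]
boxtabs [523. -43. 104.]
fin [580.  10.  32.]
trim [468.  14.  20.]
wallTL [452. 110.  39.]
wTR [634. 105.  39.]
wBR [626. -96.  39.]
```

Careful with the scale: shifts go in shares of 400 mm and turns go in shares of 2 rad. That gives: -60 mm / 400 = -0.15.

```bash
cat > snap.py <<'E'
import sys,cv2,numpy as np
from plant import bot, camrig, workorder
for n in sys.argv[2:]:
    c=camrig.capture(n);np.savez(f'{sys.argv[1]}_{n}.npz',**c)
E
python3 shift.py '[[[92,-0.15,0,0,0],[92,-0.15,0,0,0],[92,-0.15,0,0,0]]]'; python3 snap.py b wrist
python3 shift.py '[[[92,-0.15,-0.05,0,0],[92,-0.3,-0.05,0,0],[92,-0.45,-0.05,0,0],[92,-0.5,-0.05,0,0],[92,-0.5,-0.05,0,0]]]'; python3 snap.py c wrist
python3 shift.py '[[[92,0.15,0.05,0,0],[92,0.3,0.05,0,0],[92,0.45,0.05,0,0],[92,0.6,0.05,0,0],[92,0.75,0.05,0,0]]]'
python3 shift.py '[[[92,0.15,0,0,0],[92,0.3,0,0,0],[92,0.45,0,0,0],[92,0.55,0,0,0],[92,0.55,0,0,0]]]'; python3 snap.py d wrist
python3 - <<'E'
import cv2,numpy as np
I=[np.load(f'{n}_wrist.npz')['color'][:,:,::-1] for n in'bcd']
for n,i in zip('bcd',I): cv2.imwrite(f'pics/{n}.png',cv2.resize(i[:256],(800,400),interpolation=cv2.INTER_CUBIC))
cv2.imwrite('pics/bcd.png',np.vstack([cv2.resize(I[0][:300],None,fx=1.5,fy=1.5,interpolation=2)[:300],np.hstack([I[1][:250,60:444],I[2][:250,60:444]])])) if 0 else None
E
```

```text
time: 0.52
tool_pos: [524.9, -60.0, 404.4]
tcp_rot: [-3.141, -0.001, 1.57]
contact_force: [0.5, -0.2, -0.0]
grip_width: 92.0
finger_force: 0.0
time: 1.2
tool_pos: [505.1, -260.0, 404.3]
tcp_rot: [-3.141, -0.001, 1.57]
contact_force: [0.1, 0.5, 0.3]
grip_width: 91.8
finger_force: 0.0
time: 1.88
tool_pos: [523.7, 44.2, 405.1]
tcp_rot: [3.141, -0.001, 1.574]
contact_force: [1.5, -0.1, 0.5]
grip_width: 91.7
finger_force: 0.0
time: 2.5
tool_pos: [522.7, 264.4, 404.6]
tcp_rot: [-3.141, -0.001, 1.578]
contact_force: [-0.9, -0.8, -0.1]
grip_width: 92.1
finger_force: 0.0
```

View pics/b.png

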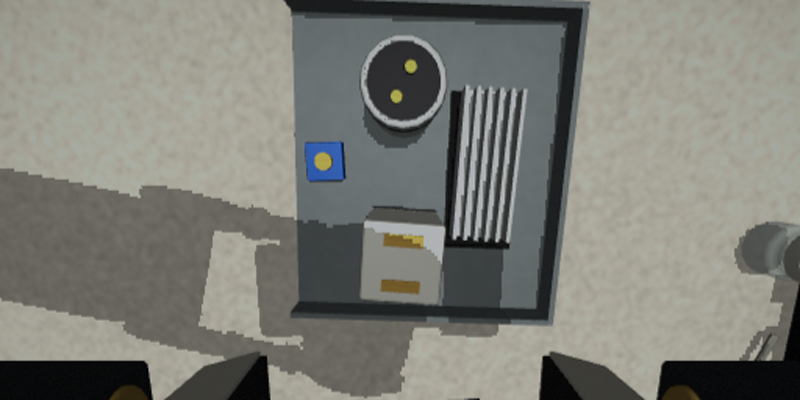

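View pics/c.png

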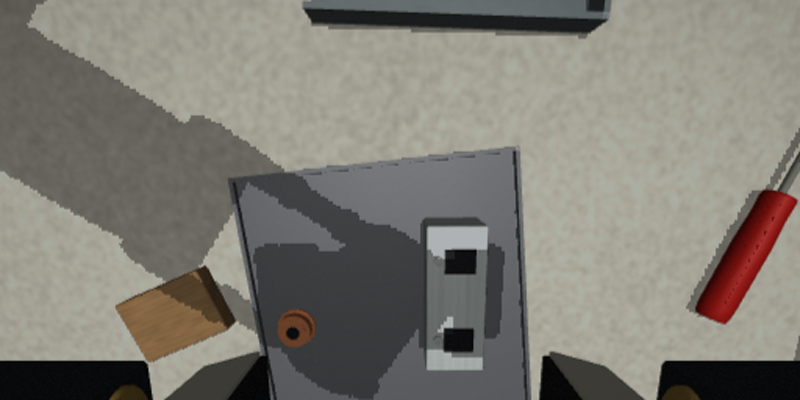

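View pics/d.png

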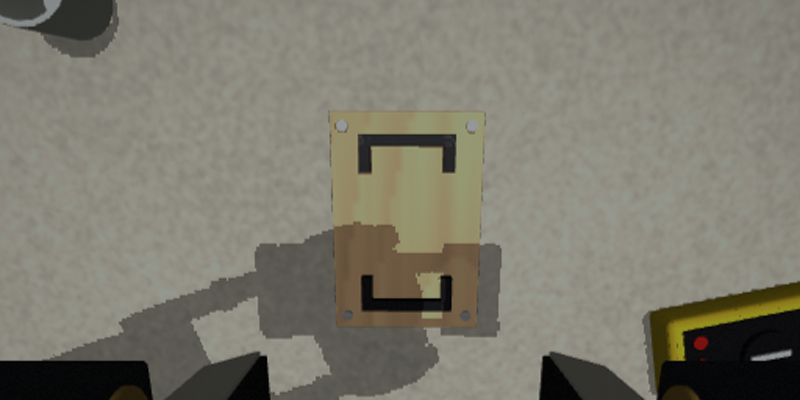

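View b shows the can top at (403,83), the box top corners from (362,222) to (440,304), and the finned sink top from (465,87) to (511,243). View c shows the tray and the plain sink, whose top runs from (427,227) to (483,370). View d shows the cradle plate from (330,111) to (477,327). I'll fit poses to these corners.

```bash
cat >> h.py <<'E'
from scipy.optimize import least_squares
def rect(c,px,lx,ly,z,k=1.5625,hf=1):
    # px: corners -x+y, +x+y, +x-y, -x-y ; fit x,y,yaw
    L=np.array([[-lx,ly],[lx,ly],[lx,-ly],[-lx,-ly]])/2;px=np.array(px)/k;m=~np.isnan(px[:,0])
    def P(p):
        s,q=np.sin(p[2]),np.cos(p[2]);w=L@np.array([[q,s],[-s,q]])+p[:2]
        return proj(c,np.c_[w,np.full(4,z)])
    x0=[*ray(c,*np.nanmean(px,0),z)[:2],0]
    r=least_squares(lambda p:((P(p)-px)[m]).ravel(),x0,x_scale=[1,1,.01])
    return r.x,np.round(r.fun,1)
E
python3 - <<'E'
from h import *
np.set_printoptions(suppress=True,precision=3)
b,c,d=[np.load(f'{n}_wrist.npz') for n in'bcd']
for k in(b,c,d):print(-k['R'].T@k['t'])
N=[np.nan]*2
for z in(35,39):print('bay',z,*rect(b,[N,[589,2],[552,325],[291,318]],190,210,z))
print('box',*rect(b,[[363,222],[445,224],[440,305],[360,298]],46,46,104))
print('fin',*rect(b,[[465,87],[527,90],[511,243],[452,238]],40,100,32))
print('can',ray(b,403.5/1.5625,83/1.5625,104))
print('plain',*rect(c,[[427,226],[488,226],[483,370],[427,370]],40,100,59))
print('tray',ray(c,228/1.5625,180/1.5625,10),ray(c,519/1.5625,147/1.5625,10),*rect(c,[[228,180],[519,147],N,N],210,226,10))
print('crad',*rect(d,[[330,111],[486,111],[477,327],[335,327]],110,160,6))
L=[[359,134],[456,134],[451,311],[362,311]]
for p in L:print('stopcorner',ray(d,p[0]/1.5625,p[1]/1.5625,16))
E
```

```text
[523.957  11.114 383.885]
[ 504.181 -188.826  383.766]
[521.219 335.581 384.094]
bay 35 [539.493   5.364  -0.032] [ 0.3 -0.7  0.4  0.7 -0.7  0.4]
bay 39 [538.835   5.398  -0.032] [ 1.  -2.1  0.9  1.8 -2.1  1.4]
box [522.535 -42.842  -0.055] [-0.4 -1.4  0.6  0.1 -0.  -0.2 -0.1  1.6]
fin [580.444   8.404  -0.057] [ 0.2 -0.8 -0.  -0.4 -0.7  0.1  0.5  1.3]
can [523.564  50.922 104.   ]
plain [ 538.541 -276.871    0.008] [-0.5 -0.2  0.6 -0.6  0.6  0.4 -0.7  0.7]
tray [ 377.55 -199.94   10.  ] [ 585.202 -177.6     10.   ] [ 493.453 -301.163    0.107] [-0.5  0.1  0.5 -0. ]
crad [523.448 291.494   0.001] [-0.4 -0.5  0.1  0.  -0.4  0.5  0.8  0.1]
stopcorner [489.737 355.131  16.   ]
stopcorner [556.77  355.549  16.   ]
stopcorner [557.232 228.13   16.   ]
stopcorner [489.824 227.693  16.   ]
```

```bash
python3 - <<'E'
import cv2,numpy as np
b,c=[np.load(f'{n}_wrist.npz')['color'][:,:,::-1] for n in'bc']
z=lambda a:cv2.resize(a,None,fx=4,fy=4,interpolation=cv2.INTER_CUBIC)
o=np.zeros((580,700,3),np.uint8)
o[:300,:480]=z(b[15:90,225:345]);o[300:580,:480]=z(b[135:205,225:345]);o[:420,480:]=z(c[138:243,265:320])
cv2.imwrite('pics/z.png',o)
E
```

```text
(no output)
```

View pics/z.png

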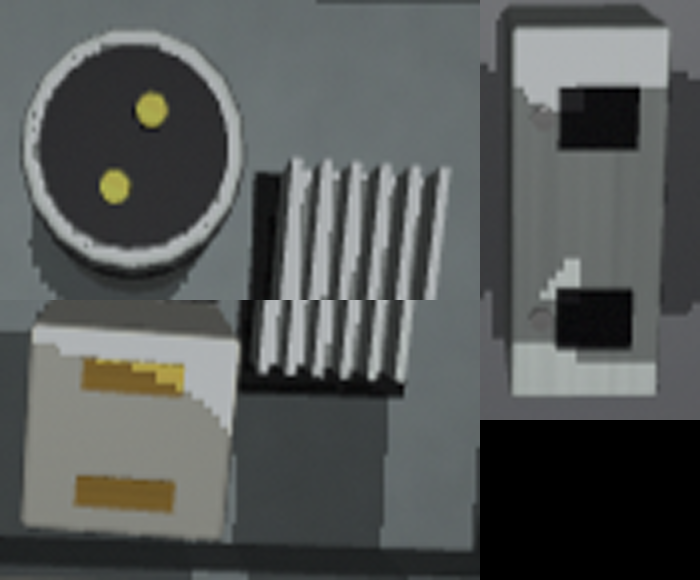

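The zoom gives these corners. Can: ellipse centre (132,148). Box: (33,323), (239,339), (230,541), (22,525). Finned sink: (291,158), (451,167), (382,378), (257,373). Dark pad: (256,172), (403,396), (240,390). Plain sink: (513,27) to (655,395). Refitting with these.

```bash
python3 - <<'E'
from h import *
np.set_printoptions(suppress=True,precision=3)
b,c=[np.load(f'{n}_wrist.npz') for n in'bc']
N=[np.nan]*2
o=lambda l:[[225+u/4-.4,(15+v/4 if v<300 else 60+v/4)-.4] for u,v in l]
print('box',*rect(b,o([[33,323],[239,339],[230,541],[22,525]]),46,46,104,1))
print('fin',*rect(b,o([[291,158],[451,167],[382,378],[257,373]]),40,100,32,1))
print('pad',*rect(b,o([[256,172]])+[N]+o([[403,396],[240,390]]),50,110,4,1))
# can: fit circle silhouette
t=np.linspace(0,2*np.pi,721);C=np.c_[23*np.cos(t),23*np.sin(t),0*t]
e=o([[22,148],[132,29],[243,148]])
def f(p):
    q=proj(b,C+[p[0],p[1],104]);return [q[:,0].min()-e[0][0],q[:,1].min()-e[1][1],q[:,0].max()-e[2][0]]
r=least_squares(f,[523,50]);print('can',r.x,r.fun)
print('plain',*rect(c,[[265+(u-480)/4-.4,138+v/4-.4] for u,v in[[513,27],[668,27],[655,395],[512,395]]],40,100,59,1))
from plant import bot, camrig, workorder;s=bot.get_obs();print(s['tool_pos'],s['tcp_rot'])
E
```

```text
box [522.591 -42.625  -0.066] [-0.6 -0.2  1.4 -0.8 -0.8  0.2 -0.   1. ]
fin [578.393   9.373  -0.088] [ 0.  -0.8 -0.6  0.6  2.9  1.1 -2.3 -0.8]
pad [579.943   5.195  -0.029] [ 0.  -0.3  0.8  0.  -0.8  0.4]
can [523.15   50.572] [-1.093  0.045  1.093]
plain [ 537.855 -276.485    0.006] [-0.6 -0.4  0.7 -0.7  0.6  0.5 -0.7  0.8]
[523.205 262.62  404.649] [-3.141  0.     1.576]
```

To row units: -212 mm / 400 = -0.53, -120 mm / 400 = -0.3, 0.9 rad / 2 = 0.45.

```bash
cat > to.py <<'E'
import sys,numpy as np
from plant import bot, camrig, workorder
# to.py x y yaw z(TCP): remaining shift in tool axes
x,y,w,z=map(float,sys.argv[1:5]);o=bot.get_obs();p=o['tool_pos'];a=o['tcp_rot'][2]
d=np.array([x,y])-p[:2]
print('SHIFT dx %.1f dy %.1f dz %.1f turn %.3f'%(d@[np.cos(a),np.sin(a)],d@[np.sin(a),-np.cos(a)],p[2]-z,(a-w+np.pi)%(2*np.pi)-np.pi),'j',np.round(o['joint_positions'],2))
E
python3 shift.py '[[[70,-0.15,0,0,0.09],[70,-0.3,0,0,0.18],[70,-0.45,0,0,0.27],[70,-0.53,0,0,0.36],[70,-0.53,0,0,0.45]]]' >/dev/null
python3 shift.py '[[[70,0,0,0,0.09],[70,0,0,0,0.18],[70,0,0,0,0.27],[70,0,0,0,0.363],[70,0,0,0,0.363]]]'
python3 to.py 523.3 50.7 -0.06 233
```

```text
time: 3.8
tool_pos: [524.3, 47.7, 405.0]
tcp_rot: [3.141, 0.0, -0.054]
contact_force: [-0.1, 0.0, 1.0]
grip_width: 70.0
finger_force: 0.0
SHIFT dx -1.1 dy -3.0 dz 172.0 turn 0.006 j [-0.05  0.34  1.52 -0.    1.28  1.57]
```

To row units: 120 mm / 400 = 0.3, 90 mm / 400 = 0.225.

```bash
python3 shift.py '[[[70,-0.0025,-0.0075,0.1,0],[70,-0.0025,-0.0075,0.225,0],[70,-0.0025,-0.0075,0.3,0],[70,-0.0025,-0.0075,0.3,0]]]'; python3 to.py 523.3 50.7 -0.06 233;python3 to.py 523.3 50.7 -0.06 233
```

```text
time: 4.3
tool_pos: [523.2, 50.9, 283.0]
tcp_rot: [3.141, 0.005, -0.052]
contact_force: [-0.2, 0.1, 0.7]
grip_width: 70.2
finger_force: 0.0
SHIFT dx 0.1 dy 0.2 dz 50.0 turn 0.008 j [-0.05  0.47  1.69 -0.    0.99  1.57]
SHIFT dx 0.1 dy 0.2 dz 50.0 turn 0.008 j [-0.05  0.47  1.69 -0.    0.99  1.57]
```

To row units: 48 mm / 400 = 0.12, 25 mm / 400 = 0.0625.

```bash
python3 shift.py '[[[70,0,0,0.0625,0],[70,0,0,0.12,0],[70,0,0,0.12,0],[70,0,0,0.12,0]]]'; python3 shift.py '[[[40,0,0,0,0],[40,0,0,0,0],[40,0,0,0,0],[40,0,0,0,0],[40,0,0,0,0]]]'; python3 snap.py e side
```

```text
time: 4.8
tool_pos: [524.8, 51.0, 238.5]
tcp_rot: [3.142, -0.003, -0.054]
contact_force: [-0.3, -0.5, -0.3]
grip_width: 69.8
finger_force: 0.0
time: 5.42
tool_pos: [524.3, 51.1, 237.1]
tcp_rot: [3.142, -0.001, -0.055]
contact_force: [-0.8, 0.5, 4.9]
grip_width: 45.8
finger_force: 30.0
```

To row units: -160 mm / 400 = -0.4, -130 mm / 400 = -0.325.

```bash
python3 shift.py '[[[40,0,0,-0.0625,0],[40,0,0,-0.1875,0],[40,0,0,-0.325,0],[40,0,0,-0.4,0],[40,0,0,-0.4,0]]]'; python3 shift.py '[[[40,-0.0375,0.125,0,0],[40,-0.0875,0.2625,0,0],[40,-0.1375,0.4075,0,0],[40,-0.1875,0.555,0,0],[40,-0.235,0.695,0,0]]]'; python3 shift.py '[[[40,-0.0075,0.02,0,0],[40,-0.0075,0.02,0,0]]]' ; python3 to.py 412.4 -229.5 -0.055 236
```

```text
time: 6.1
tool_pos: [524.4, 51.1, 398.4]
tcp_rot: [-3.142, -0.004, -0.055]
contact_force: [-0.6, 0.4, -3.4]
grip_width: 45.5
finger_force: 30.0
time: 6.72
tool_pos: [413.6, -222.8, 394.5]
tcp_rot: [-3.139, 0.003, -0.055]
contact_force: [1.1, 0.3, -1.3]
grip_width: 45.7
finger_force: 30.0
time: 6.98
tool_pos: [411.2, -229.2, 395.1]
tcp_rot: [-3.139, 0.002, -0.057]
contact_force: [-0.4, 0.4, -1.1]
grip_width: 45.6
finger_force: 30.0
SHIFT dx 1.2 dy 0.2 dz 159.1 turn -0.002 j [-0.67  0.25  1.68  0.    1.21  0.96]
```

To row units: 148 mm / 400 = 0.37, 135 mm / 400 = 0.3375.

```bash
python3 shift.py '[[[40,0.0025,0,0.1125,0],[40,0.0025,0,0.25,0],[40,0.0025,0,0.3375,0],[40,0.0025,0,0.37,0],[40,0.0025,0,0.37,0]]]';python3 shift.py '[[[40,0,0,0.0075,0],[40,0,0,0.0125,0],[40,0,0,0.0125,0],[40,0,0,0.0125,0]]]'
```

```text
time: 7.6
tool_pos: [413.0, -228.4, 248.4]
tcp_rot: [-3.141, 0.001, -0.054]
contact_force: [-0.7, 0.5, -1.1]
grip_width: 45.4
finger_force: 30.0
time: 8.1
tool_pos: [412.6, -229.3, 244.1]
tcp_rot: [3.141, -0.001, -0.055]
contact_force: [0.5, 0.2, -1.7]
grip_width: 45.6
finger_force: 30.0
```

To row units: 5 mm / 400 = 0.0125, 4 mm / 400 = 0.01.

```bash
python3 shift.py '[[[40,0,0,0.005,0],[40,0,0,0.01,0],[40,0,0,0.0125,0],[40,0,0,0.0125,0]]]' | grep -E 'pos|force';python3 shift.py '[[[40,0,0,0.0025,0],[40,0,0,0.0025,0]]]' | grep -E 'pos|contact';python3 shift.py '[[[40,0,0,0.0025,0],[40,0,0,0.0025,0]]]' | grep -E 'pos|contact'
```

```text
tool_pos: [412.5, -229.2, 238.6]
contact_force: [-0.0, 0.7, -1.9]
finger_force: 30.0
tool_pos: [412.5, -229.2, 237.7]
contact_force: [0.4, -0.3, -2.2]
tool_pos: [412.5, -229.2, 236.7]
contact_force: [0.2, 1.0, -0.9]
```

To row units: 0.5 mm / 400 = 0.0013.

```bash
python3 shift.py '[[[40,0,0,0.0013,0],[40,0,0,0.0013,0]]]' | grep -E 'pos|contact';python3 shift.py '[[[40,0,0,0.0013,0],[40,0,0,0.0013,0]]]' | grep -E 'pos|contact';python3 shift.py '[[[40,0,0,0.0013,0],[40,0,0,0.0013,0]]]' | grep -E 'pos|contact'
```

```text
tool_pos: [412.6, -229.2, 236.2]
contact_force: [0.3, -1.7, -1.6]
tool_pos: [412.6, -229.2, 236.1]
contact_force: [-2.1, 1.3, 4.2]
tool_pos: [412.6, -229.1, 236.0]
contact_force: [-2.7, 3.0, 9.8]
```

To row units: -192.4 mm / 400 = -0.481, -150 mm / 400 = -0.375, 0.005 rad / 2 = 0.0025.

```bash
python3 shift.py '[[[66,0,0,0,0],[66,0,0,0,0],[66,0,0,0,0]]]' | grep -E 'pos|contact|grip';python3 shift.py '[[[70,0,0,-0.05,0],[70,0,0,-0.1875,0],[70,0,0,-0.325,0],[70,0,0,-0.375,0]]]' | grep -E 'pos|contact'; python3 shift.py '[[[70,0.0625,-0.12,0,0.0025],[70,0.125,-0.245,0,0.0025],[70,0.1875,-0.37,0,0.0025],[70,0.249,-0.481,0,0.0025],[70,0.249,-0.481,0,0.0025]]]' | grep -E 'pos|rot'; python3 to.py 522.6 -42.6 -0.06 237
```

```text
tool_pos: [412.6, -229.2, 235.1]
contact_force: [0.3, 0.3, -0.8]
grip_width: 65.6
tool_pos: [412.8, -229.4, 388.5]
contact_force: [0.8, -0.4, -0.5]
tool_pos: [523.6, -39.9, 384.8]
tcp_rot: [-3.141, 0.0, -0.056]
SHIFT dx -0.9 dy 2.7 dz 147.8 turn 0.004 j [-0.22  0.36  1.56  0.    1.23  1.4 ]
```

```bash
python3 shift.py '[[[70,0,0,0,0]]]' | grep -E 'pos|rot'; python3 to.py 522.6 -42.6 -0.06 237
```

```text
tool_pos: [522.3, -42.8, 384.8]
tcp_rot: [3.141, 0.001, -0.06]
SHIFT dx 0.3 dy -0.2 dz 147.8 turn 0.000 j [-0.23  0.36  1.56 -0.    1.23  1.4 ]
```

To row units: 147 mm / 400 = 0.3675, 130 mm / 400 = 0.325.

```bash
python3 shift.py '[[[70,0,0,0.1,0],[70,0,0,0.2375,0],[70,0,0,0.325,0],[70,0,0,0.3675,0],[70,0,0,0.3675,0]]]' | grep pos; python3 shift.py '[[[70,0,0,0,0],[40,0,0,0,0],[40,0,0,0,0],[40,0,0,0,0],[40,0,0,0,0]]]'; python3 shift.py '[[[40,0,0,-0.0025,0],[40,0,0,-0.0625,0],[40,0,0,-0.1875,0],[40,0,0,-0.325,0],[40,0,0,-0.4,0]]]'; python3 shift.py '[[[40,0,0,0,0]]]' | grep pos;  python3 to.py 451.8 -381 -0.06 236
```

```text
tool_pos: [521.8, -43.9, 237.2]
time: 12.72
tool_pos: [522.7, -42.6, 238.7]
tcp_rot: [3.141, -0.001, -0.06]
contact_force: [-0.8, 0.4, 2.5]
grip_width: 45.8
finger_force: 29.9
time: 13.35
tool_pos: [522.6, -42.5, 400.8]
tcp_rot: [3.141, -0.003, -0.06]
contact_force: [0.4, 0.4, -3.7]
grip_width: 46.2
finger_force: 29.9
tool_pos: [522.8, -42.5, 400.1]
SHIFT dx -50.5 dy 342.1 dz 164.1 turn -0.000 j [-0.23  0.34  1.53  0.    1.26  1.4 ]
```

To row units: 294 mm / 400 = 0.735, 234 mm / 400 = 0.585.

```bash
python3 shift.py '[[[40,-0.02,0.1375,0,0],[40,-0.0425,0.285,0,0],[40,-0.065,0.435,0,0],[40,-0.0875,0.585,0,0],[40,-0.11,0.735,0,0]]]'|grep pos; python3 shift.py '[[[40,-0.0163,0.12,0,0],[40,-0.0163,0.12,0.1,0],[40,-0.0163,0.12,0.25,0],[40,-0.0163,0.12,0.35,0],[40,-0.0163,0.12,0.3875,0]]]'|grep pos; python3 shift.py '[[[40,0,0,0,0],[40,0,0,0,0]]]' |grep -E 'pos|cont'; python3 to.py 451.8 -381 -0.06 237.7
```

```text
tool_pos: [460.1, -335.1, 395.6]
tool_pos: [450.6, -379.8, 238.6]
tool_pos: [452.1, -381.3, 244.7]
contact_force: [0.3, -1.0, -0.9]
SHIFT dx -0.3 dy -0.3 dz 7.0 turn -0.000 j [-0.83  0.62  1.53  0.    0.98  0.8 ]
```

To row units: 5.5 mm / 400 = 0.0138, 4 mm / 400 = 0.01.

```bash
python3 shift.py '[[[40,0,0,0.005,0],[40,0,0,0.01,0],[40,0,0,0.0138,0],[40,0,0,0.0138,0]]]' | grep -E 'pos|contact';python3 shift.py '[[[40,0,0,0.0013,0],[40,0,0,0.0025,0],[40,0,0,0.0025,0]]]' | grep -E 'pos|contact';python3 shift.py '[[[40,0,0,0.0013,0],[40,0,0,0.0013,0]]]' | grep -E 'pos|contact'
```

```text
tool_pos: [451.6, -380.9, 237.7]
contact_force: [-0.7, -0.1, -2.6]
tool_pos: [451.6, -380.9, 237.7]
contact_force: [-0.3, 2.5, 5.8]
tool_pos: [451.6, -380.9, 237.6]
contact_force: [-2.4, 1.8, 8.7]
```

To row units: -285 mm / 400 = -0.7125, -228 mm / 400 = -0.57, -0.9 rad / 2 = -0.45.

```bash
python3 shift.py '[[[66,0,0,0,0],[66,0,0,0,0],[66,0,0,0,0]]]' | grep -E 'pos|contact|grip';python3 shift.py '[[[70,0,0,-0.05,0],[70,0,0,-0.1875,0],[70,0,0,-0.325,0],[70,0,0,-0.4125,0]]]' | grep -E 'pos|contact'; python3 shift.py '[[[60,0.0425,-0.1425,0,-0.09],[60,0.085,-0.285,0,-0.18],[60,0.1275,-0.4275,0,-0.27],[60,0.17,-0.57,0,-0.36],[60,0.2125,-0.7125,0,-0.45]]]' | grep -E 'pos|rot'; python3 to.py 565 -60 1.515 404
```

```text
tool_pos: [451.7, -381.0, 236.1]
contact_force: [0.2, -0.2, -0.1]
grip_width: 65.6
tool_pos: [451.7, -380.9, 404.2]
contact_force: [-0.4, -0.5, -1.0]
tool_pos: [554.0, -99.7, 401.2]
tcp_rot: [3.141, -0.0, 0.846]
SHIFT dx 37.0 dy -18.1 dz -2.8 turn -0.669 j [-0.31  0.41  1.42 -0.    1.3   0.41]
```

To row units: 32 mm / 400 = 0.08, -18 mm / 400 = -0.045, -0.66 rad / 2 = -0.33.

```bash
python3 shift.py '[[[60,0.08,-0.045,0,-0.09],[60,0.08,-0.045,0,-0.18],[60,0.08,-0.045,0,-0.27],[60,0.08,-0.045,0,-0.33],[60,0.08,-0.045,0,-0.33]]]' | grep -E 'pos|rot'; python3 snap.py f wrist; python3 - <<'E'
import cv2,numpy as np
from h import *
f=np.load('f_wrist.npz');q=proj(f,[[580,8,30]])[0];print(q)
u,v=int(q[0])-60,max(0,int(q[1])-75);print(u,v)
cv2.imwrite('pics/f.png',cv2.resize(f['color'][v:v+145,u:u+120,::-1],None,fx=4,fy=4,interpolation=cv2.INTER_CUBIC))
E
```

```text
tool_pos: [561.6, -65.7, 401.1]
tcp_rot: [-3.141, -0.0, 1.499]
[272.2066426  100.73353055]
212 25
```

View pics/f.png

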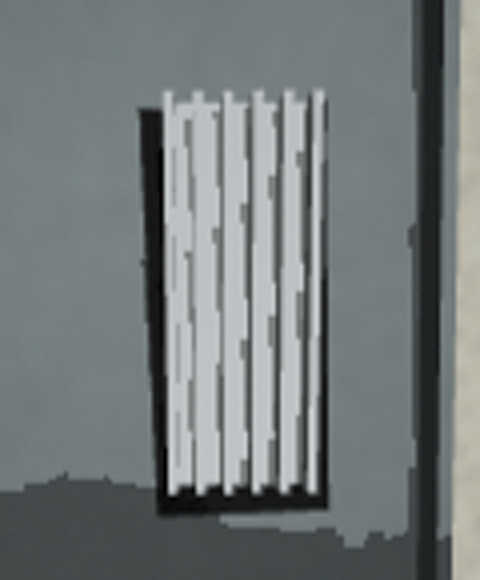

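Finned sink top corners in the crop: (163,91), (325,91), (318,494), (168,494). Pad corners: (139,107), (158,516), (328,508).

```bash
python3 - <<'E'
from h import *
np.set_printoptions(suppress=True,precision=3)
f=np.load('f_wrist.npz');N=[np.nan]*2
o=lambda l:[[212+u/4-.4,25+v/4-.4] for u,v in l]
print('fin',*rect(f,o([[163,91],[325,91],[318,494],[168,494]]),40,100,32,1))
print('pad',*rect(f,o([[139,107]])+[N]+o([[328,508],[158,516]]),50,110,4,1))
E
python3 to.py 580 8 1.515 290
```

```text
fin [580.244   8.973  -0.065] [ 0.2  0.1 -0.  -0.2 -0.2 -0.1  0.1  0.2]
pad [579.532   5.261  -0.034] [-0.   0.1  0.2  0.1 -0.2 -0.2]
SHIFT dx 74.9 dy 12.9 dz 111.1 turn -0.018 j [-0.25  0.42  1.42  0.    1.31 -0.18]
```

To row units: 90 mm / 400 = 0.225, 74.9 mm / 400 = 0.1873, -0.007 rad / 2 = -0.0035.

```bash
python3 shift.py '[[[52,0.1,0.0325,0.075,-0.0035],[52,0.1873,0.0325,0.15,-0.0035],[52,0.1873,0.0325,0.225,-0.0035],[52,0.1873,0.0325,0.225,-0.0035],[52,0.1873,0.0325,0.225,-0.0035]]]' | grep -E 'pos|rot|width'; python3 to.py 580.2 9 1.506 187
```

```text
tool_pos: [580.3, 7.6, 312.4]
tcp_rot: [3.14, 0.0, 1.505]
grip_width: 52.3
SHIFT dx 1.3 dy -0.2 dz 125.4 turn -0.001 j [-0.12  0.53  1.5  -0.    1.12 -0.05]
```

To row units: 123 mm / 400 = 0.3075, 118 mm / 400 = 0.295.

```bash
python3 shift.py '[[[52,0.0025,0,0.1,0],[52,0.0025,0,0.2,0],[52,0.0025,0,0.2625,0],[52,0.0025,0,0.295,0],[52,0.0025,0,0.3075,0]]]' | grep -E 'pos|rot|cont'; python3 shift.py '[[[52,0,0,0,0],[52,0,0,0,0],[52,0,0,0,0]]]' | grep -E 'pos|rot|cont'; python3 to.py 580.2 9 1.506 187
```

```text
tool_pos: [580.4, 8.7, 188.9]
tcp_rot: [3.14, 0.0, 1.506]
contact_force: [0.6, 0.3, 0.4]
tool_pos: [580.2, 9.1, 189.0]
tcp_rot: [3.14, 0.0, 1.507]
contact_force: [0.6, 0.3, -0.1]
SHIFT dx -0.1 dy 0.0 dz 2.0 turn 0.001 j [-0.12  0.69  1.61  0.    0.85 -0.05]
```

To row units: 3 mm / 400 = 0.0075.

```bash
python3 shift.py '[[[52,0,0,0.0075,0],[52,0,0,0.0075,0],[30,0,0,0.0075,0],[30,0,0,0.0075,0],[30,0,0,0.0075,0]]]'; python3 shift.py '[[[30,0,0,0,0],[30,0,0,-0.025,0],[30,0,0,-0.1125,0],[30,0,0,-0.225,0],[30,0,0,-0.25,0]]]' | grep -E 'pos|cont|width'; python3 shift.py '[[[30,0.125,-0.0325,0,-0.0065],[30,0.27,-0.0725,0,-0.013],[30,0.415,-0.1125,0,-0.02],[30,0.56,-0.15,0,-0.0265],[30,0.695,-0.1875,0,-0.033]]]' | grep pos;python3 shift.py '[[[30,0,0,0,0],[30,0,0,0,0]]]' | grep -E 'pos|rot|width'; python3 to.py 523.4 291.5 1.572 188
```

```text
time: 20.52
tool_pos: [580.0, 9.0, 185.3]
tcp_rot: [3.141, 0.0, 1.507]
contact_force: [0.5, 0.6, -0.8]
grip_width: 39.5
finger_force: 30.0
tool_pos: [580.5, 9.1, 288.6]
contact_force: [-0.3, 0.4, -2.6]
grip_width: 40.2
tool_pos: [521.8, 293.1, 284.0]
tool_pos: [522.5, 291.1, 284.2]
tcp_rot: [-3.14, 0.001, 1.574]
grip_width: 39.7
SHIFT dx 0.4 dy 0.9 dz 96.2 turn 0.002 j [ 0.38  0.59  1.47 -0.    1.08  0.38]
```

To row units: 84 mm / 400 = 0.21, 80 mm / 400 = 0.2, 0.002 rad / 2 = 0.001.

```bash
python3 shift.py '[[[30,0,0.0025,0.0875,0.001],[30,0.001,0.0025,0.1625,0.001],[30,0.001,0.0025,0.2,0.001],[30,0.001,0.0025,0.21,0.001],[30,0.001,0.0025,0.21,0.001]]]' | grep -E 'pos|rot|cont'; python3 shift.py '[[[30,0,0,0.005,0],[30,0,0,0.01,0],[30,0,0,0.015,0],[30,0,0,0.02,0],[30,0,0,0.02,0]]]' | grep -E 'pos|rot|cont'; python3 to.py 523.4 291.5 1.572 187.5
```

```text
tool_pos: [524.4, 291.4, 201.9]
tcp_rot: [3.141, -0.0, 1.57]
contact_force: [-0.4, 0.0, -1.5]
tool_pos: [523.8, 291.7, 193.0]
tcp_rot: [-3.141, 0.0, 1.571]
contact_force: [0.0, -0.0, -1.7]
SHIFT dx -0.2 dy -0.4 dz 5.5 turn -0.001 j [ 0.38  0.71  1.54 -0.    0.89  0.38]
```

To row units: 5 mm / 400 = 0.0125, 4 mm / 400 = 0.01.

```bash
python3 shift.py '[[[30,0,0,0.005,0],[30,0,0,0.01,0],[30,0,0,0.0125,0],[30,0,0,0.0125,0]]]' | grep -E 'pos|cont'; python3 shift.py '[[[30,0,0,0.0015,0],[30,0,0,0.0015,0]]]' | grep -E 'pos|cont';python3 shift.py '[[[30,0,0,0.0013,0],[30,0,0,0.0013,0]]]' | grep -E 'pos|cont'
```

```text
tool_pos: [523.9, 291.7, 188.1]
contact_force: [1.1, -1.6, -2.4]
tool_pos: [523.9, 291.7, 187.7]
contact_force: [0.3, 0.0, -2.1]
tool_pos: [523.9, 291.7, 187.3]
contact_force: [-0.6, -0.5, -0.9]
```

To row units: 0.5 mm / 400 = 0.0013.

```bash
python3 shift.py '[[[30,0,0,0.0013,0],[30,0,0,0.0013,0]]]' | grep -E 'pos|cont';python3 shift.py '[[[30,0,0,0.0013,0],[30,0,0,0.0013,0]]]' | grep -E 'pos|cont'
```

```text
tool_pos: [523.9, 291.7, 187.2]
contact_force: [-2.3, -1.2, 6.1]
tool_pos: [523.8, 291.7, 187.2]
contact_force: [-3.6, -1.2, 9.6]
```

To row units: -215 mm / 400 = -0.5375, -185 mm / 400 = -0.4625.

```bash
python3 shift.py '[[[54,0,0,0,0],[54,0,0,0,0],[54,0,0,0,0]]]' | grep -E 'pos|cont|width'; python3 shift.py '[[[54,0,0,-0.0375,0],[54,0,0,-0.175,0],[54,-0.025,0,-0.325,0],[54,-0.075,0,-0.4625,0],[54,-0.075,0,-0.5375,0]]]' | grep pos; python3 shift.py '[[[54,0,0,0,0]]]'|grep pos; python3 snap.py g wrist; python3 - <<'E'
import cv2,numpy as np
f=np.load('g_wrist.npz')
cv2.imwrite('pics/g.png',cv2.resize(f['color'][55:225,190:330,::-1],None,fx=3.5,fy=3.5,interpolation=cv2.INTER_CUBIC))
E
```

```text
tool_pos: [523.9, 291.7, 185.9]
contact_force: [0.1, -0.5, 0.1]
grip_width: 53.6
tool_pos: [523.8, 260.6, 405.9]
tool_pos: [523.9, 261.5, 405.1]
```

View pics/g.png

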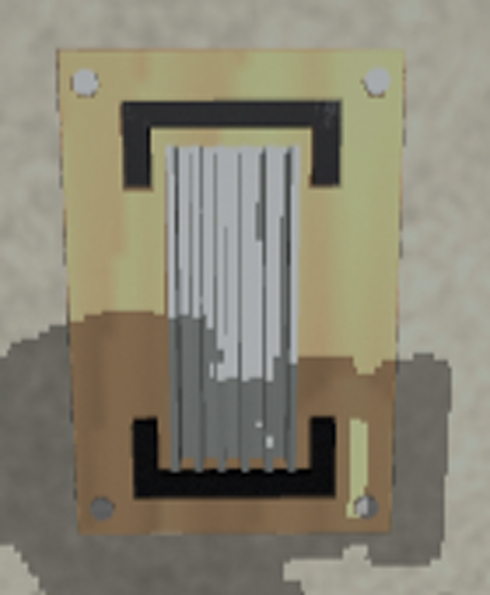

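The finned sink sits between the stops, with its top from (167,146) to (298,470) and the stops' inner edges at 152–312 and 128/470. I'll check the clearance numerically.

```bash
python3 - <<'E'
from h import *
np.set_printoptions(suppress=True,precision=3)
f=np.load('g_wrist.npz')
o=lambda l:[[190+u/3.5-.4,55+v/3.5-.4] for u,v in l]
print('fin',*rect(f,o([[166,146],[299,146],[298,470],[170,470]]),40,100,34,1))
print('plate',*rect(f,o([[56,49],[406,49],[390,533],[78,533]]),110,160,6,1))
for p in o([[122,101],[340,101],[335,497],[134,497]]):print(ray(f,*p,16))
E
python3 to.py 537.9 -285 1.577 300
```

```text
fin [522.896 292.071   0.001] [-0.3 -0.3  0.3 -0.4 -0.4  0.4  0.4  0.5]
plate [522.69  291.948   0.002] [-0.1 -0.3  0.3 -0.5  0.2  0.3 -0.4  0.7]
[488.764 355.489  16.   ]
[556.014 355.448  16.   ]
[557.088 228.422  16.   ]
[489.186 228.622  16.   ]
SHIFT dx -546.6 dy 14.3 dz 102.8 turn -0.006 j [0.33 0.45 1.36 0.   1.33 0.33]
```

Careful with the scale: shifts go in shares of 400 mm and turns go in shares of 2 rad. That gives: -290 mm / 400 = -0.725, -230 mm / 400 = -0.575.

```bash
python3 shift.py '[[[72,-0.125,0.0075,0,0],[72,-0.275,0.0075,0,0],[72,-0.425,0.0075,0,0],[72,-0.575,0.0075,0,0],[72,-0.725,0.0075,0,0]]]' | grep pos; python3 shift.py '[[[72,-0.155,0.0275,0,0],[72,-0.31,0.0275,0,0],[72,-0.465,0.0275,0,0],[72,-0.6,0.0275,0,0],[72,-0.64,0.0275,0,0]]]' | grep pos;  python3 shift.py '[[[72,0,0,0,0],[72,0,0,0,0]]]' | grep -E 'pos|width'; python3 to.py 538.9 -284 1.577 205; python3 snap.py c2 wrist
```

```text
tool_pos: [526.3, -29.9, 399.7]
tool_pos: [537.2, -287.2, 399.0]
tool_pos: [538.1, -282.7, 400.8]
grip_width: 71.7
SHIFT dx -1.3 dy 0.8 dz 195.8 turn -0.005 j [-0.61  0.5   1.29  0.    1.36 -0.61]
```

To row units: 188 mm / 400 = 0.47, 180 mm / 400 = 0.45, -0.005 rad / 2 = -0.0025.

```bash
python3 shift.py '[[[72,-0.0033,0.0025,0.1125,-0.0025],[72,-0.0033,0.0025,0.25,-0.0025],[72,-0.0033,0.0025,0.375,-0.0025],[72,-0.0033,0.0025,0.45,-0.0025],[72,-0.0033,0.0025,0.47,-0.0025]]]' | grep -E 'pos|cont'; python3 shift.py '[[[72,0,0,0,0],[72,0,0,0,0],[72,0,0,0.015,0],[72,0,0,0.015,0],[72,0,0,0.015,0]]]' | grep -E 'pos|rot|cont'; python3 to.py 538.9 -284 1.577 205
```

```text
tool_pos: [538.8, -283.8, 211.5]
contact_force: [0.4, 0.6, 0.3]
tool_pos: [538.8, -285.7, 207.3]
tcp_rot: [3.141, 0.0, 1.576]
contact_force: [0.0, -0.7, -0.4]
SHIFT dx 1.7 dy 0.1 dz 2.3 turn -0.001 j [-0.61  0.7   1.5   0.    0.94 -0.62]
```

To row units: 2 mm / 400 = 0.005.

```bash
python3 shift.py '[[[72,0.005,0,0.005,0],[72,0.005,0,0.005,0],[30,0.005,0,0.005,0],[30,0.005,0,0.005,0],[30,0.005,0,0.005,0]]]'; python3 shift.py '[[[30,0,0,0,0],[30,0,0,0,0],[30,0,0,0,0]]]'; python3 shift.py '[[[30,0,0,-0.02,0],[30,0,0,-0.075,0],[30,0,0,-0.175,0],[30,0,0,-0.275,0],[30,0,0,-0.3,0]]]' | grep -E 'pos|cont|width|rot'; python3 shift.py '[[[30,0,0,0,0]]]'|grep pos; python3 to.py 580.6 -2 1.538 205
```

```text
time: 29.38
tool_pos: [538.9, -283.6, 205.2]
tcp_rot: [3.141, 0.0, 1.576]
contact_force: [-0.1, 0.3, 0.0]
grip_width: 46.8
finger_force: 0.0
time: 29.75
tool_pos: [538.9, -283.6, 205.2]
tcp_rot: [3.141, 0.0, 1.576]
contact_force: [0.4, -0.5, 0.6]
grip_width: 39.9
finger_force: 30.0
tool_pos: [539.2, -283.8, 328.0]
tcp_rot: [3.137, 0.003, 1.576]
contact_force: [-0.3, 0.8, -1.8]
grip_width: 39.8
tool_pos: [538.6, -283.5, 324.9]
SHIFT dx 281.3 dy 43.4 dz 119.9 turn 0.038 j [-0.61  0.56  1.4   0.    1.18 -0.62]
```

To row units: 275 mm / 400 = 0.6875, 230 mm / 400 = 0.575, 0.038 rad / 2 = 0.019.

```bash
python3 shift.py '[[[30,0.125,0.02,0,0.005],[30,0.275,0.0425,0,0.01],[30,0.425,0.065,0,0.015],[30,0.575,0.0875,0,0.019],[30,0.6875,0.1075,0,0.019]]]' | grep pos; python3 shift.py '[[[30,0.015,0,0,0],[30,0.015,0,0,0],[30,0.015,0,0,0]]]' | grep -E 'pos|rot'; python3 to.py 580.4 -1.9 1.538 206.2
```

```text
tool_pos: [580.0, -5.8, 322.7]
tool_pos: [580.5, -3.7, 324.4]
tcp_rot: [-3.14, 0.0, 1.536]
SHIFT dx 1.8 dy -0.2 dz 118.2 turn -0.002 j [-0.14  0.51  1.48 -0.    1.15 -0.1 ]
```

To row units: 106 mm / 400 = 0.265, 102 mm / 400 = 0.255, -0.002 rad / 2 = -0.001.

```bash
python3 shift.py '[[[30,0.0045,0,0.0875,-0.001],[30,0.0045,0,0.175,-0.001],[30,0.0045,0,0.23,-0.001],[30,0.0045,0,0.255,-0.001],[30,0.0045,0,0.265,-0.001]]]' | grep -E 'pos|cont'; python3 shift.py '[[[30,0,0,0,0],[30,0,0,0.005,0],[30,0,0,0.01,0],[30,0,0,0.01,0]]]' | grep -E 'pos|rot|cont'; python3 to.py 580.4 -1.9 1.538 206.2
```

```text
tool_pos: [580.9, -1.5, 219.0]
contact_force: [-0.0, 0.2, -0.9]
tool_pos: [580.7, -0.5, 215.2]
tcp_rot: [3.141, 0.0, 1.54]
contact_force: [-0.0, 0.2, -2.2]
SHIFT dx -1.4 dy -0.3 dz 9.0 turn 0.002 j [-0.13  0.65  1.59  0.    0.9  -0.1 ]
```

To row units: 8 mm / 400 = 0.02, 6 mm / 400 = 0.015, 0.002 rad / 2 = 0.001.

```bash
python3 shift.py '[[[30,-0.0035,0,0.005,0.001],[30,-0.0035,0,0.01,0.001],[30,-0.0035,0,0.015,0.001],[30,-0.0035,0,0.02,0.001],[30,-0.0035,0,0.02,0.001]]]' | grep -E 'pos|rot|cont';  python3 shift.py '[[[30,0,0,0.0015,0],[30,0,0,0.0015,0]]]' | grep -E 'pos|cont';python3 shift.py '[[[30,0,0,0.0013,0],[30,0,0,0.0013,0]]]' | grep -E 'pos|cont'; python3 to.py 580.4 -1.9 1.538 206.2
```

```text
tool_pos: [580.6, -2.0, 206.9]
tcp_rot: [-3.141, -0.0, 1.538]
contact_force: [0.2, 0.4, -3.0]
tool_pos: [580.7, -2.0, 206.6]
contact_force: [-0.7, -0.2, -2.7]
tool_pos: [580.7, -2.0, 206.2]
contact_force: [-0.1, -0.8, -1.4]
SHIFT dx 0.1 dy -0.3 dz -0.0 turn -0.000 j [-0.14  0.66  1.59  0.    0.89 -0.1 ]
```

To row units: 0.5 mm / 400 = 0.0013.

```bash
python3 shift.py '[[[30,0,0,0.0013,0],[30,0,0,0.0013,0]]]' | grep -E 'pos|cont';python3 shift.py '[[[30,0,0,0.0013,0],[30,0,0,0.0013,0]]]' | grep -E 'pos|cont'
```

```text
tool_pos: [580.7, -2.0, 206.2]
contact_force: [-2.9, 0.3, 5.5]
tool_pos: [580.7, -2.0, 206.1]
contact_force: [-3.5, -0.2, 10.2]
```

To row units: -196 mm / 400 = -0.49, -175 mm / 400 = -0.4375.

```bash
python3 shift.py '[[[54,0,0,0,0],[54,0,0,0,0],[54,0,0,0,0]]]' | grep -E 'pos|cont|width'; python3 shift.py '[[[54,0,0,-0.0375,0],[54,0,0,-0.175,0],[54,-0.05,-0.0125,-0.325,0],[54,-0.16,-0.0475,-0.4375,0],[54,-0.16,-0.0475,-0.49,0]]]' | grep pos; python3 shift.py '[[[54,0,0,0,0],[54,0,0,0,0]]]'|grep pos; python3 snap.py i wrist; python3 - <<'E'
import cv2,numpy as np
f=np.load('i_wrist.npz')
cv2.imwrite('pics/i.png',cv2.resize(f['color'][15:165,200:345,::-1],None,fx=4,fy=4,interpolation=cv2.INTER_CUBIC))
E
```

```text
tool_pos: [580.7, -2.0, 204.8]
contact_force: [-1.2, 0.0, 0.5]
grip_width: 53.8
tool_pos: [558.8, -67.4, 405.2]
tool_pos: [559.3, -64.9, 400.2]
```

View pics/i.png

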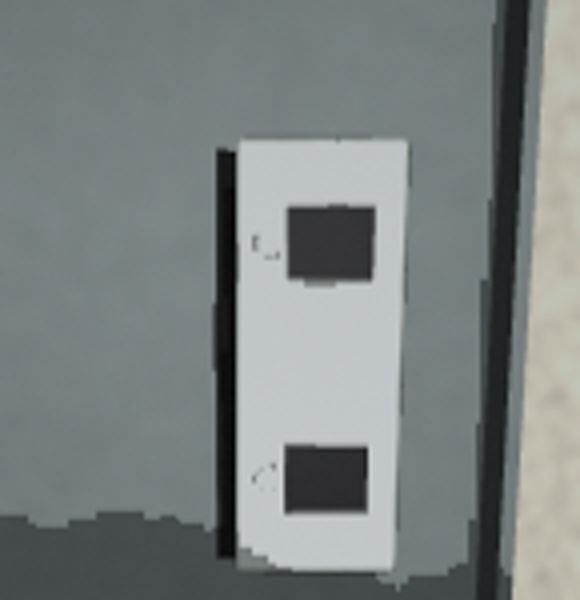

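The plain sink stands flat on the pad, with its top corners at (239,140), (407,140), (394,571), (236,569). The pad strip on its left runs from (217,149) to (219,558).

```bash
python3 - <<'E'
from h import *
np.set_printoptions(suppress=True,precision=3)
f=np.load('i_wrist.npz');N=[np.nan]*2
o=lambda l:[[200+u/4-.4,15+v/4-.4] for u,v in l]
print('plain',*rect(f,o([[239,140],[407,140],[394,571],[236,569]]),40,100,60,1))
print('pad left corners',*[ray(f,*p,4) for p in o([[217,149],[219,558]])])
E
python3 to.py 412.6 -229.2 -0.055 380
```

```text
plain [579.834   4.508  -0.036] [-0.9 -0.7  1.  -0.6  0.4  0.6 -0.4  1. ]
pad left corners [556.803  60.993   4.   ] [553.303 -49.128   4.   ]
SHIFT dx -169.0 dy -141.4 dz 19.7 turn 1.593 j [-0.25  0.42  1.42  0.    1.3  -0.22]
```

To row units: -169 mm / 400 = -0.4225, -141 mm / 400 = -0.3525, 0.9 rad / 2 = 0.45.

```bash
python3 shift.py '[[[70,-0.085,-0.0725,0,0.09],[70,-0.17,-0.1425,0,0.18],[70,-0.255,-0.2125,0,0.27],[70,-0.34,-0.2825,0,0.36],[70,-0.4225,-0.3525,0,0.45]]]' | grep pos; python3 shift.py '[[[70,0,0,0,0.09],[70,0,0,0,0.18],[70,0,0,0,0.27],[70,0,0,0,0.3465],[70,0,0,0,0.3465]]]' | grep pos;  python3 shift.py '[[[70,0,0,0,0],[70,0,0,0,0]]]' | grep -E 'pos|rot'; python3 to.py 412.6 -229.2 -0.055 236
```

```text
tool_pos: [412.3, -230.0, 399.7]
tool_pos: [413.2, -229.2, 399.9]
tool_pos: [413.1, -229.5, 400.7]
tcp_rot: [-3.141, 0.0, -0.053]
SHIFT dx -0.5 dy -0.2 dz 164.7 turn 0.002 j [-0.67  0.25  1.67  0.    1.23  0.95]
```

To row units: 160 mm / 400 = 0.4, 155 mm / 400 = 0.3875, 0.002 rad / 2 = 0.001.

```bash
python3 shift.py '[[[70,-0.0013,0,0.1125,0.001],[70,-0.0013,0,0.25,0.001],[70,-0.0013,0,0.35,0.001],[70,-0.0013,0,0.3875,0.001],[70,-0.0013,0,0.4,0.001]]]' | grep -E 'pos|cont'; python3 shift.py '[[[70,0,0,0,0],[70,0,0,0,0]]]' | grep -E 'pos|rot'; python3 to.py 412.6 -229.2 -0.055 236
```

```text
tool_pos: [412.5, -229.4, 240.1]
contact_force: [-0.1, 0.3, -0.3]
tool_pos: [412.9, -229.7, 241.9]
tcp_rot: [3.141, -0.002, -0.057]
SHIFT dx -0.3 dy -0.5 dz 5.9 turn -0.002 j [-0.67  0.46  1.88  0.    0.81  0.96]
```

To row units: 6 mm / 400 = 0.015, 3 mm / 400 = 0.0075, -0.002 rad / 2 = -0.001.

```bash
python3 shift.py '[[[70,-0.0008,-0.0013,0.0075,-0.001],[70,-0.0008,-0.0013,0.015,-0.001],[70,-0.0008,-0.0013,0.015,-0.001],[70,-0.0008,-0.0013,0.015,-0.001]]]' | grep -E 'pos|rot|cont'; python3 shift.py '[[[40,0,0,0,0],[40,0,0,0,0],[40,0,0,0,0],[40,0,0,0,0],[40,0,0,0,0]]]'; python3 shift.py '[[[40,0,0,-0.05,0],[40,0,0,-0.1875,0],[40,0,0,-0.325,0],[40,0,0,-0.4,0],[40,0,0,-0.4,0]]]'|grep pos; python3 shift.py '[[[40,0.045,-0.135,0,0],[40,0.0925,-0.2775,0,0],[40,0.1425,-0.425,0,0],[40,0.19,-0.57,0,0],[40,0.235,-0.695,0,0]]]' |grep pos; python3 shift.py '[[[40,0.005,-0.02,0,0],[40,0.005,-0.02,0,0],[40,0.005,-0.02,0,0]]]' |grep pos; python3 to.py 524.3 51.1 -0.055 237.1
```

```text
tool_pos: [412.3, -229.1, 235.0]
tcp_rot: [-3.142, -0.0, -0.055]
contact_force: [-0.3, -0.4, 0.4]
time: 39.05
tool_pos: [412.3, -229.0, 235.0]
tcp_rot: [-3.142, -0.0, -0.055]
contact_force: [-0.7, 0.9, 0.7]
grip_width: 45.8
finger_force: 30.0
tool_pos: [412.5, -229.1, 396.8]
tool_pos: [521.6, 45.6, 392.7]
tool_pos: [523.6, 50.0, 394.3]
SHIFT dx 0.6 dy -1.1 dz 157.2 turn -0.002 j [-0.05  0.35  1.54 -0.    1.25  1.58]
```

To row units: 147 mm / 400 = 0.3675, 143 mm / 400 = 0.3575.

```bash
python3 shift.py '[[[40,0.0015,-0.0025,0.1125,0],[40,0.0015,-0.0025,0.2375,0],[40,0.0015,-0.0025,0.325,0],[40,0.0015,-0.0025,0.3575,0],[40,0.0015,-0.0025,0.3675,0]]]' | grep -E 'pos|cont'; python3 shift.py '[[[40,0,0,0,0],[40,0,0,0.005,0],[40,0,0,0.005,0]]]' | grep -E 'pos|rot|cont'; python3 to.py 524.3 51.1 -0.055 236
```

```text
tool_pos: [524.8, 51.4, 248.1]
contact_force: [0.1, 0.2, -1.7]
tool_pos: [524.7, 52.2, 246.7]
tcp_rot: [3.142, -0.001, -0.055]
contact_force: [-0.1, -0.4, -2.1]
SHIFT dx -0.4 dy 1.1 dz 10.7 turn -0.000 j [-0.05  0.53  1.72 -0.    0.89  1.58]
```

To row units: 9 mm / 400 = 0.0225, 8 mm / 400 = 0.02.

```bash
python3 shift.py '[[[40,-0.001,0.0025,0.005,0],[40,-0.001,0.0025,0.01,0],[40,-0.001,0.0025,0.015,0],[40,-0.001,0.0025,0.02,0],[40,-0.001,0.0025,0.0225,0]]]' | grep -E 'pos|cont'; python3 shift.py '[[[40,0,0,0.0013,0],[40,0,0,0.0025,0],[40,0,0,0.0025,0]]]' | grep -E 'pos|cont';python3 shift.py '[[[40,0,0,0.0013,0],[40,0,0,0.0013,0]]]' | grep -E 'pos|rot|cont'; python3 to.py 524.3 51.1 -0.055 236
```

```text
tool_pos: [524.1, 51.2, 236.8]
contact_force: [0.1, 0.2, -1.3]
tool_pos: [524.2, 51.2, 236.1]
contact_force: [-0.4, 0.5, -2.2]
tool_pos: [524.2, 51.2, 236.0]
tcp_rot: [3.142, -0.001, -0.055]
contact_force: [-1.9, -0.0, 4.5]
SHIFT dx 0.1 dy 0.1 dz 0.0 turn -0.000 j [-0.05  0.54  1.73 -0.    0.87  1.58]
```

To row units: 0.5 mm / 400 = 0.0013.

```bash
python3 shift.py '[[[40,0,0,0.0013,0],[66,0,0,0.0013,0],[66,0,0,0.0013,0],[66,0,0,0.0013,0]]]' | grep -E 'pos|cont|width'; python3 shift.py '[[[66,0,0,-0.05,0],[66,0,0,-0.1875,0],[66,0,0,-0.325,0],[66,0,0,-0.4,0],[66,0,0,-0.4,0]]]'|grep pos;  python3 shift.py '[[[70,-0.015,0.125,0,0],[70,-0.0325,0.275,0,0],[70,-0.05,0.425,0,0],[70,-0.0675,0.575,0,0],[70,-0.0825,0.725,0,0]]]'|grep pos; python3 shift.py '[[[70,-0.0175,0.145,0,0.0025],[70,-0.0375,0.2875,0,0.0025],[70,-0.0393,0.3625,0,0.0025],[70,-0.0393,0.3625,0,0.0025],[70,-0.0393,0.3625,0,0.0025]]]'|grep pos; python3 to.py 451.6 -380.9 -0.06 236.7
```

```text
tool_pos: [524.2, 51.2, 234.8]
contact_force: [-0.5, 0.7, -0.4]
grip_width: 65.4
tool_pos: [524.5, 51.2, 397.4]
tool_pos: [474.4, -238.3, 393.4]
tool_pos: [451.6, -379.8, 393.7]
SHIFT dx 0.1 dy 1.1 dz 157.0 turn -0.000 j [-0.83  0.47  1.35  0.    1.32  0.8 ]
```

To row units: 153 mm / 400 = 0.3825, 148 mm / 400 = 0.37.

```bash
python3 shift.py '[[[70,0,0.0025,0.1125,0],[70,0,0.0025,0.25,0],[70,0,0.0025,0.3375,0],[70,0,0.0025,0.37,0],[70,0,0.0025,0.3825,0]]]' | grep -E 'pos|cont'; python3 shift.py '[[[70,0,0,0,0],[70,0,0,0,0]]]' | grep -E 'pos|rot'; python3 to.py 451.6 -380.9 -0.06 237.2
```

```text
tool_pos: [451.9, -380.9, 242.2]
contact_force: [-0.2, -0.6, 1.1]
tool_pos: [451.8, -381.7, 243.4]
tcp_rot: [3.14, -0.002, -0.06]
SHIFT dx -0.2 dy -0.7 dz 6.2 turn -0.000 j [-0.83  0.63  1.53  0.    0.98  0.8 ]
```

To row units: 5.5 mm / 400 = 0.0138, 3 mm / 400 = 0.0075.

```bash
python3 shift.py '[[[70,-0.0005,-0.0018,0.0075,0],[70,-0.0005,-0.0018,0.0138,0],[70,-0.0005,-0.0018,0.0138,0],[70,-0.0005,-0.0018,0.0138,0]]]' | grep -E 'pos|rot'; python3 shift.py '[[[40,0,0,0,0],[40,0,0,0,0],[40,0,0,0,0],[40,0,0,0,0],[40,0,0,0,0]]]'; python3 shift.py '[[[40,0,0,-0.05,0],[40,0,0,-0.1875,0],[40,0,0,-0.325,0],[40,0,0,-0.4,0],[40,0,0,-0.4,0]]]'|grep pos; python3 shift.py '[[[40,0.02,-0.13,0,0],[40,0.0425,-0.28,0,0],[40,0.065,-0.43,0,0],[40,0.085,-0.58,0,0],[40,0.1075,-0.725,0,0]]]' |grep pos; python3 shift.py '[[[40,0.0193,-0.1,0,0],[40,0.0193,-0.13,0,0],[40,0.0193,-0.13,0,0],[40,0.0193,-0.13,0,0]]]' |grep pos; python3 to.py 522.7 -42.6 -0.06 238.7
```

```text
tool_pos: [451.3, -380.8, 236.5]
tcp_rot: [-3.142, -0.0, -0.06]
time: 47.3
tool_pos: [451.3, -380.8, 236.5]
tcp_rot: [3.141, -0.0, -0.06]
contact_force: [-0.3, 0.1, -0.6]
grip_width: 45.9
finger_force: 29.9
tool_pos: [451.4, -380.8, 398.7]
tool_pos: [511.3, -91.8, 394.3]
tool_pos: [522.3, -43.6, 395.9]
SHIFT dx 0.3 dy -1.0 dz 157.2 turn -0.001 j [-0.23  0.35  1.54 -0.    1.25  1.4 ]
```

To row units: 147 mm / 400 = 0.3675, 143 mm / 400 = 0.3575.

```bash
python3 shift.py '[[[40,0.0005,0,0.1125,0],[40,0.0005,0,0.2375,0],[40,0.0005,0,0.325,0],[40,0.0005,0,0.3575,0],[40,0.0005,0,0.3675,0]]]' | grep -E 'pos|cont'; python3 shift.py '[[[40,0,0,0,0],[40,0,0,0,0],[40,0,0,0,0]]]' | grep -E 'pos|rot|cont'; python3 to.py 522.4 -42.6 -0.06 237.5
```

```text
tool_pos: [522.9, -43.2, 249.6]
contact_force: [1.6, 0.4, -1.4]
tool_pos: [522.9, -42.4, 250.4]
tcp_rot: [3.141, -0.002, -0.06]
contact_force: [0.0, 0.6, -1.4]
SHIFT dx -0.5 dy 0.2 dz 12.9 turn 0.000 j [-0.23  0.52  1.72 -0.    0.9   1.4 ]
```

To row units: 10.5 mm / 400 = 0.0263, 9 mm / 400 = 0.0225.

```bash
python3 shift.py '[[[40,-0.001,0.0005,0.0075,0],[40,-0.001,0.0005,0.0125,0],[40,-0.001,0.0005,0.0175,0],[40,-0.001,0.0005,0.0225,0],[40,-0.001,0.0005,0.0263,0]]]' | grep -E 'pos|cont'; python3 shift.py '[[[40,0,0,0.0018,0],[40,0,0,0.0035,0],[40,0,0,0.0035,0]]]' | grep -E 'pos|cont';python3 shift.py '[[[40,0,0,0.0013,0],[40,0,0,0.0013,0]]]' | grep -E 'pos|rot|cont'; python3 to.py 522.4 -42.6 -0.06 237.5
```

```text
tool_pos: [522.3, -42.6, 238.8]
contact_force: [-0.5, 0.1, -1.7]
tool_pos: [522.3, -42.6, 237.6]
contact_force: [-0.1, -0.0, -2.4]
tool_pos: [522.3, -42.6, 237.5]
tcp_rot: [3.141, -0.0, -0.06]
contact_force: [-1.1, -0.2, 2.0]
SHIFT dx 0.1 dy 0.0 dz 0.0 turn -0.000 j [-0.23  0.54  1.74 -0.    0.87  1.4 ]
```

To row units: 0.5 mm / 400 = 0.0013.

```bash
python3 shift.py '[[[40,0,0,0.0013,0],[66,0,0,0.0013,0],[66,0,0,0.0013,0],[66,0,0,0.0013,0]]]' | grep -E 'pos|cont|width'; python3 shift.py '[[[66,0,0,-0.05,0],[66,0,0,-0.1875,0],[66,0,0,-0.325,0],[66,0,0,-0.42,0],[66,0,0,-0.42,0]]]'|grep pos;  python3 shift.py '[[[92,0.009,0.0425,0,-0.09],[92,0.009,0.0425,0,-0.18],[92,0.009,0.0425,0,-0.27],[92,0.009,0.0425,0,-0.36],[92,0.009,0.0425,0,-0.45]]]'>/dev/null;python3 shift.py '[[[92,0,0,0,-0.09],[92,0,0,0,-0.18],[92,0,0,0,-0.27],[92,0,0,0,-0.365],[92,0,0,0,-0.365]]]'>/dev/null; python3 shift.py '[[[92,0,0,0,0],[92,0,0,0,0]]]'|grep -E 'pos|rot'; python3 to.py 524.9 -60 1.57 404.4
```

```text
tool_pos: [522.3, -42.6, 236.5]
contact_force: [-0.4, -0.0, -1.0]
grip_width: 65.5
tool_pos: [522.7, -42.6, 407.8]
tool_pos: [524.8, -59.8, 404.3]
tcp_rot: [-3.141, -0.0, 1.568]
SHIFT dx -0.2 dy 0.1 dz -0.1 turn -0.002 j [-0.26  0.35  1.52  0.    1.28 -0.26]
```

Now the same view as picture b, for a before/after comparison.

```bash
python3 snap.py k wrist scene; python3 - <<'E'
import cv2,numpy as np
b,k=[np.load(f'{n}_wrist.npz')['color'][:,:,::-1] for n in'bk']
z=lambda a:cv2.resize(a,None,fx=3,fy=3,interpolation=cv2.INTER_CUBIC)
o=np.hstack([z(a[10:208,190:320]) for a in(b,k)]);print(o.shape)
cv2.imwrite('pics/k.png',o)
E
```

```text
(594, 780, 3)
```

View pics/k.png

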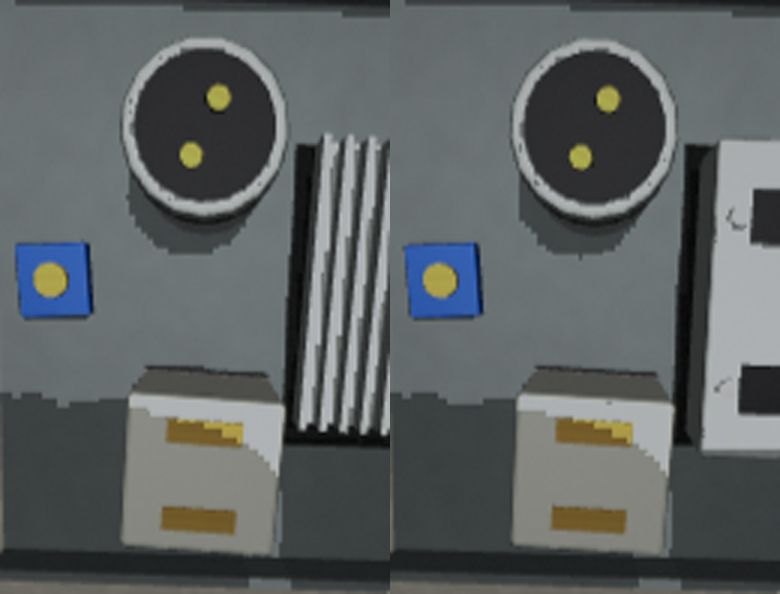

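In the side-by-side (before left, after right), the can (204,127 → 594,129 less 390), the box and the trimmer all match to well under 1 mm. I'm handing the job in.

```bash
python3 -c "
from plant import bot, camrig, workorder
print(bot.get_obs()['time'],workorder.close_job())"
```

```text
the job is handed in; nothing more can be done
54.025 None
```

The job is done and handed in at 54 s: the finned heat sink is in the cradle, the plain one is on the bay's dark pad, the can and box are back within about 1 mm of where they stood, the trimmer hasn't moved, and I never touched the reel, though I took no final picture of it.

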